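Set the iris sleeve of a microscope base lamp

ROBOT

A 6-joint arm with a two-finger parallel gripper is mounted at the origin on the work surface. World frame = base frame: x ahead of the robot, y to its left, z up, the work surface at z = 0. Lengths are in m, angles in rad, forces in N, time in s.
With the tool pointing down it reaches from about 0.375 to 0.9 m from the base axis. Payload 3.1 kg.
Tool frame: the origin (TCP) lies at the very end of the fingers, on their centre line; the grasp point (between the pads) lies 19 mm behind it; z points along the fingers, y is the line along which they close (so a half turn about z gives the same grasp; the last joint's range is limited). The gripper opens to 87 mm and grips with 3 to 60 N. Pads are 19 mm wide; open, the fingers measure 117 mm over their backs; the gripper's body (75 mm by 190 mm) begins 51 mm behind the grasp point.
Start: joints at [-1.417, 0.527, 1.433, -0, 1.181, -0.178], TCP at [0.204, -0.591, 0.223] pointing down, gripper open.
Joint ranges: [-3.08, 3.08], [-0.75, 2.2], [0.22, 2.44], [-1.43, 4.57], [0, 2.65], [-2.85, 2.85]. Speed limits (rad/s): [2.79, 2.79, 3.14, 3.14, 3.14, 3.14].

INTERFACE

Orientations are given as a unit quaternion [x, y, z, w].
In Python, from rig import status, viewer, robot gives the robot as it stands.
- The arm moves only by the tool arm_command, never from a script. Its arguments are lists of equal length, an entry for each row: "delta_rot": the turn, a rotation vector about the tool's x, y, z in degrees, a list of three; "delta_pos": the shift along the tool's x, y, z in m, a list of three; "gripper": the closure, from -1 (fully open) to 1 (shut). In form: {"delta_rot": [[rx, ry, rz], ...], "delta_pos": [[dx, dy, dz], ...], "gripper": [gripper, ...]}. A call has 1 to 12 rows; each row is the pose to reach, as a shift and turn from the pose commanded when the call began, along the tool's axes at that moment; what a row does not reach only later rows make up. A row lasts 1/12 s, in which the tool goes at most 41.7 mm and 7.16 degrees, less where a joint would pass 70% of its speed; a pose out of reach is approached as far as the arm can. A call with a gripper value outside its range is refused whole. The fingers move at their own pace and stop on an object; "grip_force" is the grip in N (left out, the last holds). Time passes only in rows, so rows that repeat a pose let the fingers close. It gives the time, the measured TCP pose, the force, the opening and the grip force at its end, in the units of the state.
- status.get_obs(): the state, without advancing time (a new reading comes with each control period).
- viewer.camera(name): name is "scene" or "top"; returns a dict with "pixels" (420x560x3 uint8, blue, green, red), "fx", "fy", "cx", "cy" (pixels), "pose" (4x4, takes a point from camera to world coordinates). Camera axes: x right, y down, z forward; pixel columns grow to the right and rows downward; lengths in m; the calibration is good to about 2 mm. A picture is of the moment at which its call begins. There is no depth.
- robot.hand_in(): hands the job in; it is judged then, once.
The state is a dict: "time": time; "q": joint angles; "joint_velocities": joint speeds; "joint_torque": joint torques, N m; "position": TCP position; "tool_rot": TCP orientation; "ft_force": force on the tool from outside, world axes, zero at the start; "moment": the same for the moment, N m; "grip_width": finger opening in m; "grip_force": force on a finger pad.
Only numpy, scipy, OpenCV 4.12 (cv2) and the standard library are available. Lean on these libraries where they do the work, as an engineer would, in place of code of your own. Each camera call takes 0.05 s, during which the arm holds its last target. There are 200 camera calls.

TASK

Two microscope base lamps stand on the bench, a large one with a square housing and a small round one. On the square lamp, turn the black click sleeve until its tab points at 6 on the number scale, and let it go there. Leave the sleeve of the small round lamp as it is.

Things in the scene. Friction and masses are not known exactly. Their poses are not given: they have to be found in the camera images.
- square_lamp: Large fixed lamp: white box 140 x 140 mm, flat top 60 mm high, switch and socket on its -x face. Origin: centre of the underside, on the sleeve's vertical axis. On top a pale disc with black digits 0 to 9 (10 mm, centred 57 mm from the axis), 20 deg apart, clockwise from above: 0 towards its +y, 9 towards -y, between them round its +x side; n lies 90-20n deg from its x (6 at -30, ccw positive).
- iris_sleeve (a joint): The square lamp's black round sleeve, 50 mm across, 61 to 97 mm above the bench, amber lens on top. At its foot a 9 mm wide tab (white line, 63 to 73 mm high) reaches 42 mm from the axis. Value: 0.349 rad x the number at the tab, growing clockwise from above; the tab points 90 deg minus the value from the lamp's x. Clicks at each number (about 0.1 N m); starts at 2, 3 or 4; stops at 0 and 9.
- round_lamp: Small fixed lamp, a bystander: white round housing 104 mm across, 46 mm high, with a black sleeve 32 mm across reaching 73 mm above the bench and a like scale. Origin: centre of its underside, on its sleeve's axis; z up. It stands left or right of the square lamp.
- round_tab (a point): The pointer tab of the round lamp's sleeve: its top face near the tip, 28 mm from that sleeve's axis. It turns lightly and stays where it is left; it is to stay put.
There are look-alikes about, which are no part of the job. What is shaped like the square_lamp but green or yellow is not meant.

How it is judged:
At the end, for the whole second after the job is handed in: The square lamp's sleeve rests with its tab at 6, within 10 degrees (joint 1.92 to 2.27 rad), and the tab of the round lamp's sleeve is within 8 mm of where it started (value of joint iris_sleeve between 1.9199 and 2.2689 rad and velocity of joint iris_sleeve between -0.05 and 0.05 rad/s and distance of round_tab from where it was at the start of the episode below 0.008 m); the robot touches nothing.
It fails at once if the round lamp's sleeve is turned (its tab moved more than 8 mm) (distance of round_tab from where it was at the start of the episode above 0.008 m).
It also fails if it takes over 32 s, if anything falls off the work surface, if the arm or the gripper's body presses on something with over 40 N, if the wrist force passes 120 N, or if a joint passes its speed limit or range.

## Working session

There is one attempt and no reset: what is moved stays moved. The work goes in short steps, Python scripts to look and compute and a tool call to move; the robot and the scene stay as the last step left them, time stands still between calls to the robot, and variables do not carry over. Pictures are saved under pics/ and viewed, at most 10 in all, crops included, and the job is handed in when it is done.

Besides the shell and the picture viewer there is one more tool, called as a command line: name --argument value ..., lists and objects as JSON in quotes. arm_command: Moves the arm, as the interface text tells. Its arguments: {"type":"object","properties":{"delta_rot":{"type":"array","items":{"type":"array","items":{"type":"number"}}},"delta_pos":{"type":"array","items":{"type":"array","items":{"type":"number"}}},"gripper":{"type":"array","items":{"type":"number"}},"grip_force":{"type":"number"}},"required":["delta_rot","delta_pos","gripper"]}

```bash
ls; mkdir -p pics
python3 - <<'E'
from rig import status, viewer, robot
import cv2,numpy as np,pickle
d={}
for n in("scene","top"):
    c=viewer.camera(n); d[n]=c; cv2.imwrite(f"pics/{n}0.png",c["pixels"])
    print(n,c["fx"],c["cx"],c["cy"],np.round(c["pose"],3).tolist())
pickle.dump(d,open("c0.pkl","wb"))
o=status.get_obs();print(o)
E
```

```text
pics
scene 476.45714746240554 282.9844895417472 200.15407713841802 [[-0.816, 0.34, -0.468, 1.024], [0.579, 0.466, -0.669, 0.849], [-0.009, -0.817, -0.577, 0.709], [0.0, 0.0, 0.0, 1.0]]
top 480.7586189264584 281.38212103155973 213.24955171034716 [[0.017, -0.997, 0.069, 0.404], [-1.0, -0.018, -0.002, 0.104], [0.004, -0.069, -0.998, 1.06], [0.0, 0.0, 0.0, 1.0]]
{'time': 0.1, 'q': array([-1.41651132e+00,  5.28355048e-01,  1.43376759e+00, -5.39949997e-07,
        1.18139739e+00, -1.78505455e-01]), 'joint_velocities': array([ 0.00128855, -0.00185705, -0.00206153,  0.00125382,  0.00093276,
        0.00152272]), 'joint_torque': array([ 2.29302459e-04, -4.40986526e+01, -1.77150553e+01,  6.35325001e-02,
        5.33560140e-02, -3.69164241e-05]), 'position': array([ 0.20409837, -0.59004375,  0.22168273]), 'tool_rot': array([ 9.86187750e-01,  1.65628477e-01,  1.14205235e-05, -9.63618602e-04]), 'ft_force': array([-0.63197188, -0.30949581,  0.4264806 ]), 'moment': array([0.00862517, 0.04255487, 0.0315946 ]), 'grip_force': 0.0, 'grip_width': 0.08678223523586426}
```

View pics/top0.png

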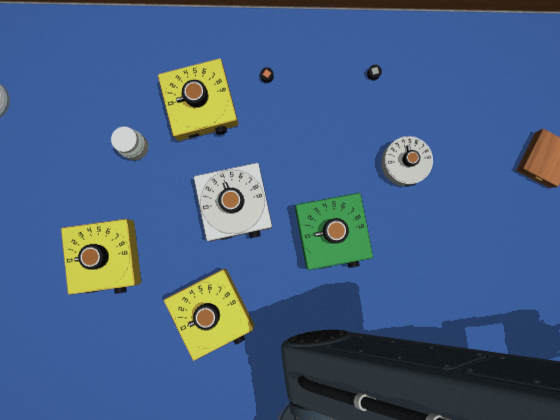

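View pics/scene0.png

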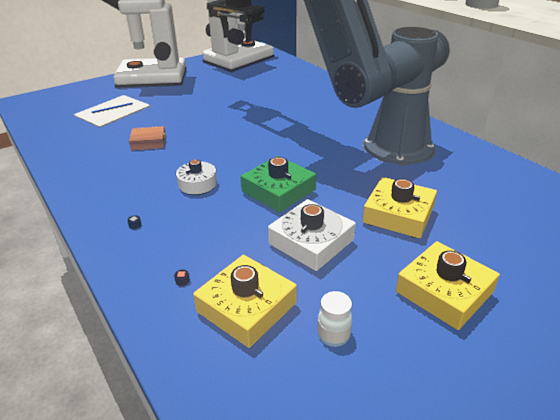

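Candidates in the top view: the white square at (232,201), green at (334,231), yellow at (197,98), (99,256) and (207,314), and the small round lamp at (408,160). Only the box at (232,201) is square and white, so it is the one meant. Next I confirm it in a crop and measure it.

```bash
cat > h.py <<'E'
import numpy as np,cv2
def ray(c,uv,z):
    u,v=uv;T=c["pose"];d=T[:3,:3]@[(u-c["cx"])/c["fx"],(v-c["cy"])/c["fy"],1]
    return T[:3,3]+d*(z-T[2,3])/d[2]
def proj(c,p):
    q=c["pose"][:3,:3].T@(np.array(p)-c["pose"][:3,3])
    return c["fx"]*q[0]/q[2]+c["cx"],c["fy"]*q[1]/q[2]+c["cy"]
E
python3 - <<'E'
import pickle;from h import *
d=pickle.load(open("c0.pkl","rb"));
c=d["top"];im=c["pixels"]
hsv=cv2.cvtColor(im,cv2.COLOR_BGR2HSV)
def lens(c,x0,x1,y0,y1):
    h=cv2.cvtColor(c["pixels"],cv2.COLOR_BGR2HSV)
    m=cv2.inRange(h,(3,90,60),(20,255,255));k=np.zeros_like(m);k[y0:y1,x0:x1]=m[y0:y1,x0:x1]
    M=cv2.moments(k,True);return M["m10"]/M["m00"],M["m01"]/M["m00"],M["m00"]
for n,b in(("top",(215,250,182,218)),("scene",(295,330,200,222))):
    l=lens(d[n],*b);print(n,l,ray(d[n],l[:2],.097))
m=cv2.inRange(hsv,(0,0,140),(180,60,255))
k=np.zeros_like(m);k[150:250,180:285]=m[150:250,180:285]
cs=max(cv2.findContours(k,cv2.RETR_EXTERNAL,cv2.CHAIN_APPROX_NONE)[0],key=cv2.contourArea)
w=np.array([ray(c,p[0],.06)[:2] for p in cs],np.float32)
print("box",cv2.minAreaRect(w))
l=lens(c,400,425,145,170);print("round",ray(c,l[:2],.073))
a=cv2.resize(im[155:250,185:280],None,fx=6,fy=6,interpolation=cv2.INTER_CUBIC);cv2.imwrite("pics/crop.png",a)
E
```

```text
top (230.2871794871795, 199.2051282051282, 195.0) [0.49763918 0.20441809 0.097     ]
scene (311.968085106383, 209.45744680851064, 94.0) [0.49640117 0.2045385  0.097     ]
box ((0.4974098801612854, 0.20394855737686157), (0.13895034790039062, 0.13832667469978333), 13.107237815856934)
round [ 0.59483275 -0.16897299  0.073     ]
```

View pics/crop.png

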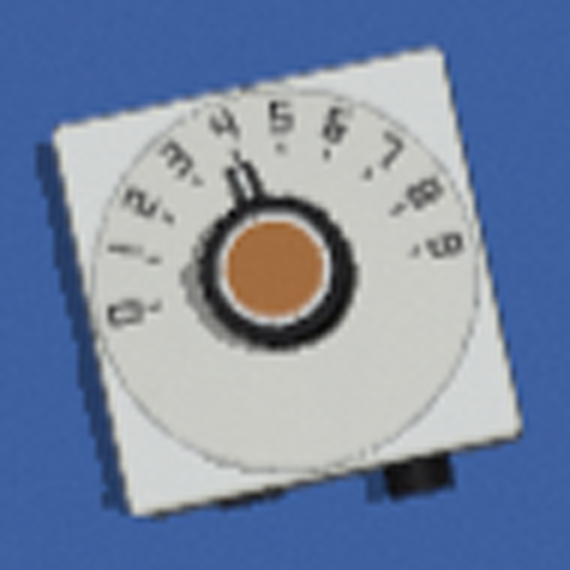

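Crop: white square lamp, lens at crop pixel (275,268), tab at (240,180) pointing at 4, 6 at (335,125), switch and socket at the bottom (its -x face). This is the one meant. It stands at about (0.497, 0.204) with yaw 13°, so the tab is at 23° and must turn 40° clockwise to -17°. The tool's x already points at 19°, so only a small yaw change is needed.

arm_command --delta_rot '[[0,0,0],[0,0,0],[0,0,0],[0,0,0],[0,0,0],[0,0,0],[0,0,0],[0,0,0],[0,0,0],[0,0,0],[0,0,0],[0,0,0]]' --delta_pos '[[0.39,-0.225,0],[0.39,-0.225,0],[0.39,-0.225,0],[0.39,-0.225,0],[0.39,-0.225,0],[0.39,-0.225,0],[0.39,-0.225,0],[0.39,-0.225,0],[0.39,-0.225,0],[0.39,-0.225,0],[0.39,-0.225,0],[0.39,-0.225,0]]' --gripper '[-1,-1,-1,-1,-1,-1,-1,-1,-1,-1,-1,-1]'

```text
time: 1.1
position: [0.5024, -0.2454, 0.2223]
tool_rot: [0.986, 0.169, 0.001, -0.001]
ft_force: [-0.2, -0.0, 0.1]
grip_width: 0.0868
grip_force: 0.0
```

arm_command --delta_rot '[[0,0,-4],[0,0,-4],[0,0,-4],[0,0,-4],[0,0,-4],[0,0,-4],[0,0,-4],[0,0,-4],[0,0,-4],[0,0,-4],[0,0,-4],[0,0,-4]]' --delta_pos '[[0.147,-0.431,0],[0.147,-0.431,0],[0.147,-0.431,0],[0.147,-0.431,0],[0.147,-0.431,0],[0.147,-0.431,0],[0.147,-0.431,0],[0.147,-0.431,0],[0.147,-0.431,0],[0.147,-0.431,0],[0.147,-0.431,0],[0.147,-0.431,0]]' --gripper '[-1,-1,-1,-1,-1,-1,-1,-1,-1,-1,-1,-1]'

```text
time: 2.1
position: [0.4968, 0.2105, 0.2225]
tool_rot: [0.979, 0.203, 0.001, -0.001]
ft_force: [-0.6, -0.1, 0.6]
grip_width: 0.0871
grip_force: 0.0
```

arm_command --delta_rot '[[0,0,0],[0,0,0]]' --delta_pos '[[0,0,0],[0,0,0]]' --gripper '[-1,-1]'

```text
time: 2.27
position: [0.4971, 0.2041, 0.2222]
tool_rot: [0.98, 0.2, -0.001, 0.0]
ft_force: [0.0, -0.3, -0.5]
grip_width: 0.0871
grip_force: 0.0
```

arm_command --delta_rot '[[0,0,0],[0,0,0],[0,0,0],[0,0,0],[0,0,0],[0,0,0],[0,0,0],[0,0,0],[0,0,0],[0,0,0]]' --delta_pos '[[0,0,0.03],[0,0,0.06],[0,0,0.085],[0,0,0.105],[0,0,0.12],[0,0,0.13],[0,0,0.14],[0,0,0.146],[0,0,0.15],[0,0,0.15]]' --gripper '[-1,-1,-1,-1,-1,-1,-1,-1,-1,-1]'

```text
time: 3.1
position: [0.4975, 0.2044, 0.0723]
tool_rot: [0.98, 0.2, -0.0, 0.0]
ft_force: [0.4, 0.6, -0.0]
grip_width: 0.087
grip_force: 0.0
```

arm_command --delta_rot '[[0,0,0],[0,0,0],[0,0,0],[0,0,0],[0,0,0],[0,0,0],[0,0,0],[0,0,0]]' --delta_pos '[[0,0,0],[0,0,0],[0,0,0],[0,0,0],[0,0,0],[0,0,0],[0,0,0],[0,0,0]]' --gripper '[0.2,0.5,0.5,0.5,0.5,0.5,0.5,0.5]' --grip_force 20

```text
time: 3.77
position: [0.4976, 0.2046, 0.0727]
tool_rot: [0.98, 0.2, 0.0, 0.0]
ft_force: [-0.8, -0.9, 1.1]
grip_width: 0.0498
grip_force: 20.0
```

Gripped at 50 mm with hardly any side force. Next I turn the sleeve 40° clockwise.

arm_command --delta_rot '[[0,0,4],[0,0,8],[0,0,12],[0,0,16],[0,0,20],[0,0,24],[0,0,28],[0,0,32],[0,0,36],[0,0,40],[0,0,40],[0,0,40]]' --delta_pos '[[0,0,0],[0,0,0],[0,0,0],[0,0,0],[0,0,0],[0,0,0],[0,0,0],[0,0,0],[0,0,0],[0,0,0],[0,0,0],[0,0,0]]' --gripper '[0.5,0.5,0.5,0.5,0.5,0.5,0.5,0.5,0.5,0.5,0.5,0.5]'

```text
time: 4.77
position: [0.4976, 0.205, 0.0727]
tool_rot: [0.989, -0.147, 0.0, -0.0]
ft_force: [-0.2, 1.6, 1.8]
grip_width: 0.0494
grip_force: 20.0
```

Run:
```python
from rig import status, viewer
import cv2,numpy as np
o=status.get_obs();print(o["moment"],o["ft_force"],o["grip_width"],np.degrees(2*np.arctan2(o["tool_rot"][1],o["tool_rot"][0])))
c=viewer.camera("scene");cv2.imwrite("pics/s1.png",cv2.resize(c["pixels"][160:280,240:390],None,fx=4,fy=4,interpolation=cv2.INTER_CUBIC))
```

```text
[ 0.19873166  0.03248086 -0.04249103] [-0.18909679  1.60470704  1.77256119] 0.04944356878652057 -16.851614419764076
```

View pics/s1.png

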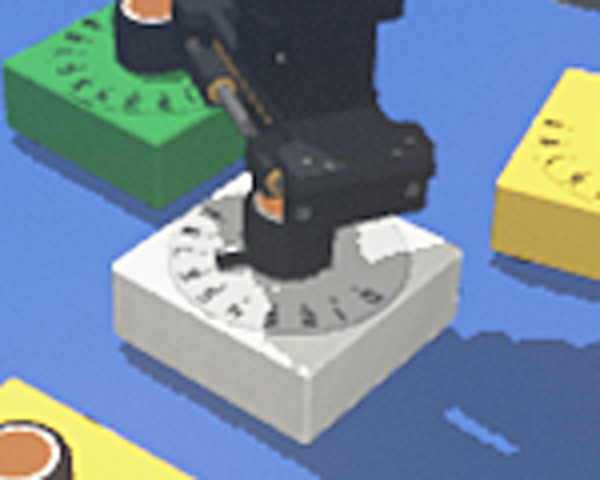

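The crop shows the gripper on the sleeve, with the tab at (220,260) pointing at about 6. I release, rise and check.

arm_command --delta_rot '[[0,0,0],[0,0,0],[0,0,0],[0,0,0],[0,0,0],[0,0,0]]' --delta_pos '[[0,0,0],[0,0,0],[0,0,0],[0,0,0],[0,0,0],[0,0,0]]' --gripper '[-1,-1,-1,-1,-1,-1]'

```text
time: 5.32
position: [0.4974, 0.2047, 0.0725]
tool_rot: [0.989, -0.147, -0.0, 0.0]
ft_force: [-0.6, 0.8, 0.8]
grip_width: 0.0815
grip_force: 0.0
```

arm_command --delta_rot '[[0,0,0],[0,0,0],[0,0,0],[0,0,0],[0,0,0],[0,0,0],[0,0,0],[0,0,0],[0,0,0],[0,0,0],[0,0,0],[0,0,0]]' --delta_pos '[[0,0,-0.01],[0,0,-0.03],[0,0,-0.06],[0,0,-0.09],[0,0,-0.12],[0,0,-0.15],[0,0.04,-0.15],[0,0.08,-0.15],[0,0.12,-0.15],[0,0.16,-0.15],[0,0.2,-0.15],[0,0.2,-0.15]]' --gripper '[-1,-1,-1,-1,-1,-1,-1,-1,-1,-1,-1,-1]'

```text
time: 6.32
position: [0.4374, 0.0081, 0.2232]
tool_rot: [0.989, -0.151, -0.0, 0.001]
ft_force: [0.6, -0.1, 0.1]
grip_width: 0.0869
grip_force: 0.0
```

Run:
```python
from rig import status, viewer
import cv2,numpy as np
o=status.get_obs();print(o["time"],o["position"],o["ft_force"],o["grip_width"])
c=viewer.camera("top");cv2.imwrite("pics/t2.png",cv2.resize(c["pixels"][130:250,180:440],None,fx=3,fy=3,interpolation=cv2.INTER_CUBIC))
```

```text
6.3167 [0.43744857 0.00805424 0.22323523] [ 0.61745652 -0.13092657  0.14869771] 0.08692505755754674
```

View pics/t2.png

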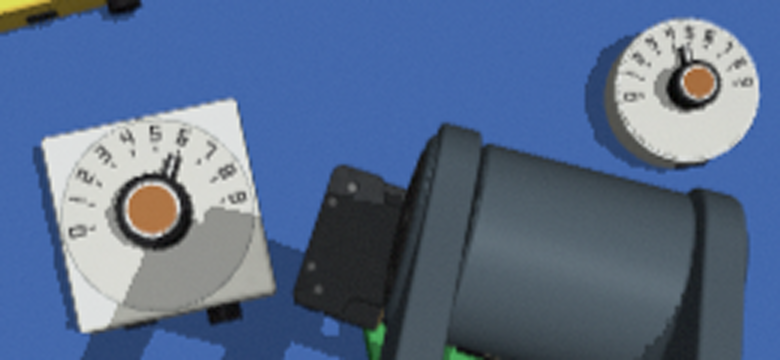

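The tab at (173,163) points at the 6 at (182,138). The round lamp at (690,85) is unchanged, and the arm is clear of everything.

arm_command --delta_rot '[[0,0,0],[0,0,0],[0,0,0]]' --delta_pos '[[0,0,0],[0,0,0],[0,0,0]]' --gripper '[-1,-1,-1]'

```text
time: 6.62
position: [0.4395, 0.0146, 0.2228]
tool_rot: [0.989, -0.146, 0.0, -0.0]
ft_force: [-0.1, -0.0, -0.3]
grip_width: 0.0873
grip_force: 0.0
```

```bash
python3 -c "
from rig import robot
print(robot.hand_in())"
```

```text
the job is handed in; nothing more can be done
None
```

I turned the white square lamp's sleeve from 4 to 6 and let it go there, left the round lamp untouched, and handed the job in at about 6.6 s; the hand-in returned no verdict.

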